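# Set the disc rim guide with a feeler gauge

## Robot

A 6-joint arm with a two-finger parallel gripper is mounted at the origin on the work surface. World frame = base frame: x ahead of the robot, y to its left, z up, the work surface at z = 0. Lengths are in mm, angles in rad, forces in N, time in s.
With the tool pointing down it reaches from about 350 to 925 mm from the base axis. Payload 6.4 kg.
Tool frame: the origin (TCP) lies at the very end of the fingers, on their centre line; the grasp point (between the pads) lies 19 mm behind it (manip.tcp_to_grasp is the distance from the TCP to the grasp point, in mm); z points along the fingers, y is the line along which they close (so a half turn about z gives the same grasp; the last joint's range is limited). The gripper opens to 94 mm and grips with 3 to 60 N. Pads are 16 mm wide; open, the fingers measure 119 mm over their backs; the gripper's body (75 mm by 177 mm) begins 78 mm behind the grasp point.
Start: joints at [-1.37, 0.245, 1.558, -0, 1.339, -0.174], TCP at [237.962, -604.887, 205.455] pointing down, gripper open.
Joint ranges: [-3.13, 3.13], [-1.02, 2.26], [0.13, 2.54], [-0.95, 4.09], [0.21, 2.88], [-2.74, 2.74]. Speed limits (rad/s): [2.57, 2.57, 3.14, 3.14, 3.14, 3.14].

## Interface

Orientations are given as a unit quaternion [w, x, y, z].
In Python, from cell import manip, optics, ticket gives the robot as it stands.
- The arm moves only by the tool servo_tool, never from a script. Its argument "commands" is text: rows parted by semicolons, each of 7 numbers parted by spaces: the shift along the tool's x, y, z in cm, then the turn, a rotation vector about the tool's x, y, z in rad, then the finger opening in cm, from 0 to 9.4. A call has 1 to 8 rows; each row shifts and turns the commanded pose from where the row before left it, along the tool's axes as they then stand; what a row does not reach is not made up. A row lasts 1/8 s, in which the tool goes at most 62.5 mm and 10.7 degrees, less where a joint would pass 70% of its speed; a pose out of reach is approached as far as the arm can. A call is refused whole if a number of a shift passes 6.25 or a number of a turn 0.188, either way. A call with a gripper value outside its range is refused whole. The fingers move at their own pace and stop on an object; the grip force is fixed at half the most. Time passes only in rows, so rows that do not move let the fingers close. It gives the time, the measured TCP pose, the force, the opening and the grip force at its end, in the units of the state.
- manip.state(): the state, without advancing time (a new reading comes with each control period).
- optics.grab_frame(name): name is "side" or "top"; returns a dict with "img" (384x512x3 uint8, red, green, blue), "range_z" (384x512 float32, mm along the optical axis (not along the pixel's ray), 0 where there is no reading), "fovy" (degrees; the focal length in pixels is half the picture's height over the tangent of half this angle, whatever the lens; pixels are square), "cx", "cy" (the principal point, pixels), "R" (3x3) and "t" (3): a world point X has camera coordinates R X + t. Camera axes: x right, y down, z forward; pixel columns grow to the right and rows downward; lengths in mm; the calibration is good to about 2 mm. A picture is of the moment at which its call begins.
- ticket.hand_in(): hands the job in; it is judged then, once.
The state is a dict: "time_s": time; "joints": joint angles; "joint_vel": joint speeds; "joint_torque": joint torques, N m; "eef_pos": TCP position; "tcp_rot": TCP orientation; "wrist_force": force on the tool from outside, world axes, zero at the start; "wrist_torque": the same for the moment, N m; "width": finger opening in mm; "finger_force": force on a finger pad.
Only numpy, scipy, OpenCV 4.12 (cv2) and the standard library are available. Lean on these libraries where they do the work, as an engineer would, in place of code of your own. Each camera call takes 0.05 s, during which the arm holds its last target. There are 200 camera calls.

## Task

The rim guide of the disc jig stands too wide open. Hang the steel feeler gauge over the jig's blue fixed jaw with its blade down in the gap, slide the orange guide in by its black lug until its white sprung shoe bears lightly on the blade (about 5 N, never over 15 N), let go of the lug, then draw the gauge slowly straight up so that you feel a light drag on the blade. Touch the guide only while the gauge is in the gap, so that it stays as set, hang the gauge back on its wooden stand as it was, and do not disturb the things lying about.

Things in the scene. Friction and masses are not known exactly. Their poses are not given: they have to be found in the camera images.
- jig: Jig bolted to the table: aluminium base 90 x 220 x 12 mm and a blue fixed jaw 70 (x) x 44 (y) mm whose flat top is 60 mm above the table. Origin on the table under the middle of the jaw's gap face; the jaw fills y = -44..0 mm, the gap opens towards +y, z is up. The base reaches from y = -65 to +155 mm. Position and yaw vary.
- guide: Orange guide sliding along the jig's y against 10 N of friction; stays where left. Axes as the jig's, origin on the table. In front a white sprung shoe, 50 mm wide, top at 56 mm: its gap face is set by a screw, unmeasured, within 3.5 mm either way of the guide's origin plane. Pressed back, the shoe gives 4 N per mm, up to 5 mm. Guide's y in the jig's frame is 15 to 24 mm at the start, can go from 0 to 30.
- lug (a point): Middle of the grasping part of the guide's black upright lug, 74 mm above the table, 75 mm to +y of the guide's origin. Lug 26 (x) x 14 (y) mm, standing from 38 to 94 mm above the table. Axes as the jig's. Pinch it from above along y, and slide it towards -y to close the gap.
- gauge: Loose steel feeler gauge, about 0.25 kg. Origin on the saddle's underside at the blade's inner face, mid-width. Saddle 30 mm wide (x), 8 mm thick, y = -36 to 0 mm; blade 30 mm wide, 6 mm thick (y = 0 to 6 mm), reaching 40 mm below the saddle. Balanced when its saddle lies on jaw or stand. In use: axes parallel to the jig's, saddle flat on the jaw's top, blade in the gap.
- knob (a point): Centre of the gauge's yellow knob, 29 mm above and 15 mm to -y of the gauge's origin. Knob 26 (x) x 16 (y) x 42 mm, from 8 to 50 mm above the saddle underside; axes as the gauge's. Pinch it from above along y.
- stand: Fixed wooden stand with the gauge on it. Main block 60 (x) x 44 mm at y = -44 to 0, top 60 mm above the table; 18 mm slot at y = 0 to 18 mm, floor at 10 mm; then a wall 50 mm high. Origin on the table under the block's slot-side face. Parked gauge: axes parallel to the stand's, saddle on the block, blade in the slot, origin at x = 0, y = 1 to 5 mm.
- disc_teal: Bystander: teal flying disc, 211 mm across, 19 mm high; origin under its centre.
- disc_pink: Bystander: pink flying disc, same size.
- disc_black: Bystander: black flying disc, same size.
- pen_white: Bystander: white paint pen lying along its x, 130 mm long, 12 mm thick; origin under its middle.
- pen_green: Bystander: green paint pen, same size.
- tape: Bystander: yellow tape roll lying flat, 90 mm across, 20 mm high; origin under its centre.
- ink: Bystander: small ink bottle, 44 mm across, 90 mm high; origin under its centre.
There are look-alikes about, which are no part of the job. There is more than one size of the stand; the job needs the middle-sized.

How it is judged:
By the outcome, as a careful person would: the job done as asked, in the order asked, and still so for the second after the job is handed in, with the robot touching nothing.
It also fails if it takes over 72 s, if anything falls off the work surface, if the arm or the gripper's body presses on something with over 40 N, if the wrist force passes 120 N, or if a joint passes its speed limit or range.

## Working session

There is one attempt and no reset: what is moved stays moved. The work goes in short steps, Python scripts to look and compute and a tool call to move; the robot and the scene stay as the last step left them, time stands still between calls to the robot, and variables do not carry over. Pictures are saved under pics/ and viewed, at most 10 in all, crops included, and the job is handed in when it is done.

Besides the shell and the picture viewer there is one more tool, called after "Call:" as name(argument=value, ...) on one line, values as JSON. servo_tool: Moves the arm, as the interface text tells. Its arguments: {"type":"object","properties":{"commands":{"type":"string"}},"required":["commands"]}

```bash
ls; mkdir -p pics
cat > h.py <<'E'
import numpy as np, cv2
from cell import manip, optics, ticket
def grab(n):
    f=optics.grab_frame(n); h=f["img"].shape[0]
    f["f"]=h/2/np.tan(np.radians(f["fovy"])/2); return f
def world(f):
    z=f["range_z"].astype(float); v,u=np.mgrid[:z.shape[0],:z.shape[1]]
    c=np.stack([(u-f["cx"])/f["f"]*z,(v-f["cy"])/f["f"]*z,z],-1)
    return (c-f["t"])@np.asarray(f["R"])
def save(n,im,s=1):
    cv2.imwrite(n,cv2.resize(im[...,::-1],None,fx=s,fy=s,interpolation=cv2.INTER_CUBIC))
E
python3 - <<'E'
from h import *
for n in("top","side"):
    f=grab(n); save(f"pics/{n}0.png",f["img"],1.5); np.savez(f"{n}0.npz",**f)
    print(n,f["fovy"],f["cx"],f["cy"],np.round(f["R"],3).tolist(),np.round(f["t"]),(f["range_z"]>0).mean())
s=manip.state();print({k:np.round(v,3).tolist() for k,v in s.items()})
E
```

```text
pics
top 46.40377428703071 259.64128145981766 187.65634643146365 [[-0.015, -1.0, -0.024], [-0.997, 0.017, -0.071], [0.071, 0.023, -0.997]] [  20.  572. 1339.] 0.9960479736328125
side 57.35332207798741 256.6230263367021 189.6289939638967 [[-0.847, -0.531, -0.023], [-0.242, 0.424, -0.873], [0.474, -0.734, -0.487]] [505. 220. 699.] 0.996002197265625
{'time_s': 0.1, 'joints': [-1.37, 0.246, 1.559, -0.0, 1.339, -0.174], 'joint_vel': [-0.001, -0.001, -0.002, 0.0, 0.001, 0.0], 'joint_torque': [0.0, -41.692, -31.552, 0.069, 0.031, -0.0], 'eef_pos': [237.838, -604.358, 204.498], 'tcp_rot': [-0.001, 0.982, 0.186, -0.0], 'wrist_force': [-0.629, -0.388, -0.464], 'wrist_torque': [-0.026, 0.009, -0.027], 'finger_force': 0.0, 'width': 93.981}
```

View pics/top0.png

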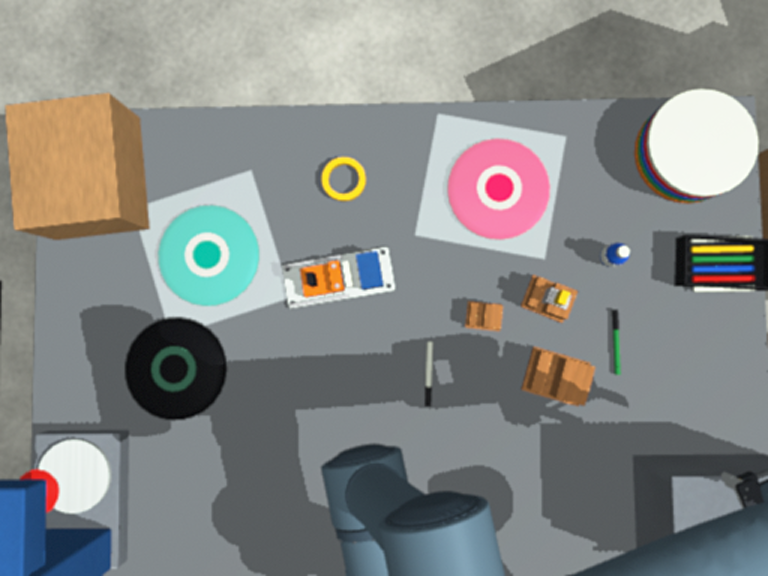

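View pics/side0.png

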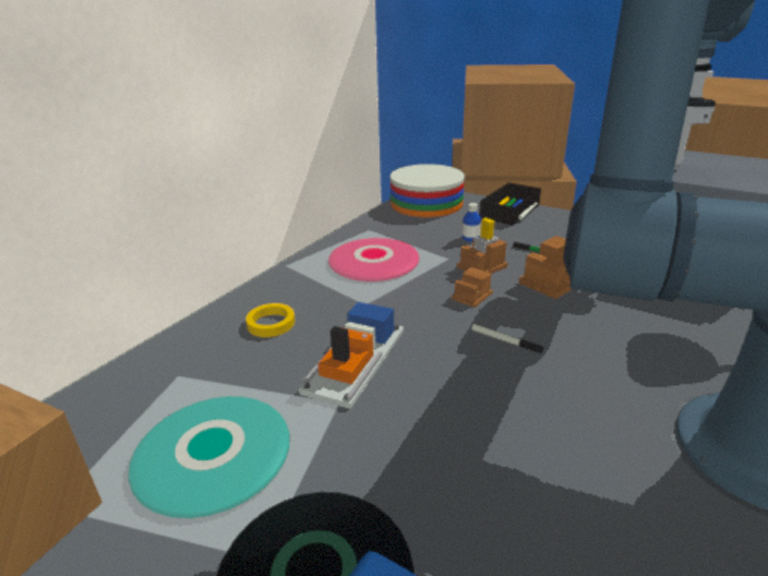

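The top view (1.5x pixels) shows the jig at (340,277), with its blue jaw at (371,269), the white shoe near (347,272) and the black lug at (311,280). The gauge with its yellow knob at (562,297) is on the middle-sized stand at (550,298). The smaller and larger stands are at (485,315) and (560,376). The side view agrees: knob at (488,228), lug at (340,344).

```bash
cat > m.py <<'E'
from h import *
f=grab("top"); W=world(f); im=f["img"]; hsv=cv2.cvtColor(im,cv2.COLOR_RGB2HSV).astype(int)
H,S,V=hsv[...,0],hsv[...,1],hsv[...,2]; X,Y,Z=W[...,0],W[...,1],W[...,2]
R=np.asarray(f["R"]);t=np.asarray(f["t"]);C=-R.T@t
v,u=np.mgrid[:384,:512]
def box(x0,x1,y0,y1): return (u>=x0)&(u<x1)&(v>=y0)&(v<y1)
def ray(p,z):
    d=R.T@np.array([(p[0]-f["cx"])/f["f"],(p[1]-f["cy"])/f["f"],1]); return C+d*(z-C[2])/d[2]
def rect(m,z,name):
    m=m.astype(np.uint8); n,l,st,c=cv2.connectedComponentsWithStats(m)
    if n<2: print(name,"none");return
    k=1+st[1:,4].argmax(); q=l==k
    pts=np.array([ray(p,z)[:2] for p in np.argwhere(q)[:,::-1]]).astype(np.float32)
    r=cv2.minAreaRect(pts)
    print(name,"n",st[k,4],"cen",np.round(pts.mean(0),1),"rectcen",np.round(r[0],1),"size",np.round(r[1],1),"ang",round(r[2],1),"zmed",round(float(np.median(Z[q])),1))
J=box(185,268,160,210);G=box(340,390,180,218)
blue=(H>100)&(H<125)&(S>110)
rect(J&blue&(Z>50),60,"jaw")
rect(J&(V<70)&(Z>75),94,"lug")
rect(J&(H<20)&(S>150),50,"orange")
rect(J&(S<60)&(V>150)&(Z>40),56,"shoe")
rect(G&(H>22)&(H<35)&(S>120)&(Z>90),110,"knob")
rect(G&(S<60)&(V>110)&(Z>45),68,"saddle")
rect(G&(H<20)&(S>70)&(Z>30),55,"standtop")
rect(G&(H<20)&(S>70)&(Z>55),60,"block")
rect(G&(Z>30),55,"standall")
rect(J&(Z>6),12,"jigall")
E
python3 - <<'E'
from m import *
np.set_printoptions(linewidth=250)
print("table z",np.median(Z[230:240,300:320]))
print("jig z rows v168..203 step 3, u186..266 step 2")
for r in range(166,206,3): print(r,np.round(Z[r,186:268:2]).astype(int))
print("stand")
for r in range(182,216,2): print(r,np.round(Z[r,346:388]).astype(int))
cr=lambda a,x0,x1,y0,y1: cv2.resize(a[y0:y1,x0:x1],(400,280),interpolation=cv2.INTER_CUBIC)
save("pics/crop.png",np.hstack([cr(im,183,268,155,214),cr(im,340,390,181,216)]))
E
```

```text
jaw n 327 cen [593.8  50.5] rectcen [593.9  50.4] size [68.9 41.8] ang 9.6 zmed 60.6
lug n 36 cen [575.3 161. ] rectcen [575.8 160.8] size [11.6 20.3] ang 89.6 zmed 94.1
orange n 444 cen [577.9 143.9] rectcen [579.3 145.4] size [59.6 79.5] ang 9.4 zmed 41.2
shoe n 82 cen [587.4  94.9] rectcen [587.5  96.2] size [49.4 16.6] ang 8.9 zmed 55.7
knob n 61 cen [ 531.7 -314.1] rectcen [ 532.  -314.4] size [19.4 26.1] ang 69.9 zmed 109.3
saddle n 56 cen [ 537.1 -303.4] rectcen [ 537.1 -304. ] size [16.4 30.4] ang 70.0 zmed 68.1
standtop n 198 cen [ 522.3 -323.1] rectcen [ 527.2 -322.2] size [49.2 62.5] ang 67.4 zmed 59.3
block n 171 cen [ 523.6 -324.6] rectcen [ 527.2 -323.2] size [45.  60.3] ang 67.7 zmed 59.9
standall n 390 cen [ 528.  -320.4] rectcen [ 528.7 -318.8] size [56.4 62.9] ang 67.7 zmed 62.3
jigall n 2101 cen [584.1 117. ] rectcen [584.9 116.6] size [ 92.2 224.4] ang 9.2 zmed 23.2
table z 0.2790397132059156
jig z rows v168..203 step 3, u186..266 step 2
166 [-1  1  3 -1  1  1 -2  1 -1 -3 -4 -3  6  1  2 -1  0  1  2 -3 -5 -2  4 -2 -3 -2  4 -4  3  2 10 16 14  7 10 15 10  3  7  1 -2]
[... 3849 characters left out ...]
 74 69 65 64 58 57  0  1  0  3  1  2  0]
206 [ 3  1 -3  0  3  3  8 10 12  8 12  8 12 14  9 17 34 50 56 60 56 61 58 58 61 57 61 63 63 58 61 62 58 62 59  0  6  8  2 -1 -2  5]
208 [ 2  2  2  1 -3  1 -2 -1 -1  3 -1  7 16 15  9  8 11 23 36 44 54 56 65 58 60 64 61 58 59 62 57 58 61 60  5  0 -1 -1  5  1 -2  3]
210 [ 4  2  0  4  2  0 -2  2  7  2  0  0  1 -1  0  6  5  7  7 11  7  7 23 35 44 57 60 62 53 58 62 59 62 -2  0  1  3  0  0  4  1  0]
212 [ 2  2  1  1  0  0  0 -4  3 -2  1 -2  2 -1 -5  1  3 -1  3 -2  0  7  9 10  6 11 10 24 34 42 61 62  4  0 -2  3  6 -7  4  1 -3 -3]
214 [ 3  4  1 -3 -2  0 -3  1  2 -3  0 -3  2  2 -1  3  3  1  3  4  2  0  4  1  8 -3  6 14  9 -1  0 -2  3 -1  4 -3  0 -1  1  1  2  3]
```

View pics/crop.png

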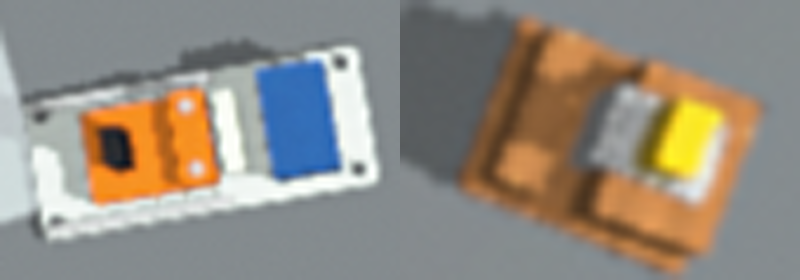

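The crop shows the stand's wall on the left and its block on the right, with the saddle and knob on the block, so stand yaw is about -22°. The jig yaw is about +9.3°, the gap is about 15 mm and it is empty. I'll move above the knob now.

```bash
cat > plan.py <<'E'
import sys
from h import *
def plan(tx,ty,tz,yaw,n):
    """rows (cm, rad) to bring measured TCP to x,y,z (mm) with the frame's y (yaw deg) along -tool y"""
    s=manip.state(); p=np.array(s["eef_pos"]); w,qx,qy,qz=s["tcp_rot"]
    a=np.arctan2(1-2*(qx*qx+qz*qz),2*(qx*qy-w*qz)); b=np.radians(yaw-90)
    d=(b-a+np.pi)%(2*np.pi)-np.pi; D=(np.array([tx,ty,tz])-p)/n
    print("pos",np.round(p,1),"yaw",round(np.degrees(a)+90,2),"q",np.round(s["tcp_rot"],4),"F",np.round(s["wrist_force"],1),"w",round(s["width"],1),"t",s["time_s"])
    for i in range(n):
        A=a+d*i/n
        print(np.round([(-np.sin(A)*D[0]+np.cos(A)*D[1])/10,(np.cos(A)*D[0]+np.sin(A)*D[1])/10,-D[2]/10,-d/n],3))
if __name__=="__main__":
    v=[float(x) for x in sys.argv[1:]]; plan(*v[:4],int(v[4]))
E
python3 plan.py 531.8 -314.2 150 -22 8
```

```text
pos [ 237.9 -604.4  204.6] yaw 21.47 q [-7.000e-04  9.825e-01  1.863e-01 -0.000e+00] F [-0.2 -0.2 -0.3] w 93.6 t 0.15
[ 4.747 -2.031  0.683  0.095]
[ 4.534 -2.472  0.683  0.095]
[ 4.279 -2.89   0.683  0.095]
[ 3.986 -3.282  0.683  0.095]
[ 3.658 -3.645  0.683  0.095]
[ 3.296 -3.975  0.683  0.095]
[ 2.905 -4.269  0.683  0.095]
[ 2.487 -4.525  0.683  0.095]
```

Call:
servo_tool(commands="4.75 -2.03 0.68 0 0 0.095 5; 4.53 -2.47 0.68 0 0 0.095 5; 4.28 -2.89 0.68 0 0 0.095 5; 3.99 -3.28 0.68 0 0 0.095 5; 3.66 -3.65 0.68 0 0 0.095 5; 3.3 -3.98 0.68 0 0 0.095 5; 2.9 -4.27 0.68 0 0 0.095 5; 2.49 -4.53 0.68 0 0 0.095 5")

```text
time_s: 1.15
eef_pos: [533.1, -313.2, 150.6]
tcp_rot: [-0.0, 0.981, -0.193, -0.0]
wrist_force: [0.8, 0.1, -0.2]
width: 50.0
finger_force: 0.0
```

Call:
servo_tool(commands="0 0 0 0 0 0 5; 0 0 0 0 0 0 5")

```text
time_s: 1.4
eef_pos: [531.8, -314.9, 150.9]
tcp_rot: [0.0, 0.982, -0.191, -0.0]
wrist_force: [0.2, -0.1, 0.3]
width: 50.0
finger_force: 0.0
```

```bash
python3 - <<'E'
from h import *
for n in("top","side"):
    f=grab(n); im=f["img"]
    c=im[170:230,320:410] if n=="top" else im[110:210,290:390]
    globals()[n]=cv2.resize(c,(400,400*c.shape[0]//c.shape[1]),interpolation=cv2.INTER_CUBIC)
o=np.zeros((400,800,3),np.uint8);o[:top.shape[0],:400]=top;o[:,400:]=side;save("pics/k.png",o)
E
python3 plan.py 531.8 -314.2 76 -22 4
```

```text
pos [ 531.5 -315.7  151.2] yaw -22.14 q [ 1.000e-04  9.814e-01 -1.920e-01  0.000e+00] F [-0.3 -1.   0.5] w 50.3 t 1.5
[-7.00e-03 -3.80e-02  1.88e+00 -1.00e-03]
[-7.00e-03 -3.80e-02  1.88e+00 -1.00e-03]
[-7.00e-03 -3.80e-02  1.88e+00 -1.00e-03]
[-7.00e-03 -3.80e-02  1.88e+00 -1.00e-03]
```

View pics/k.png

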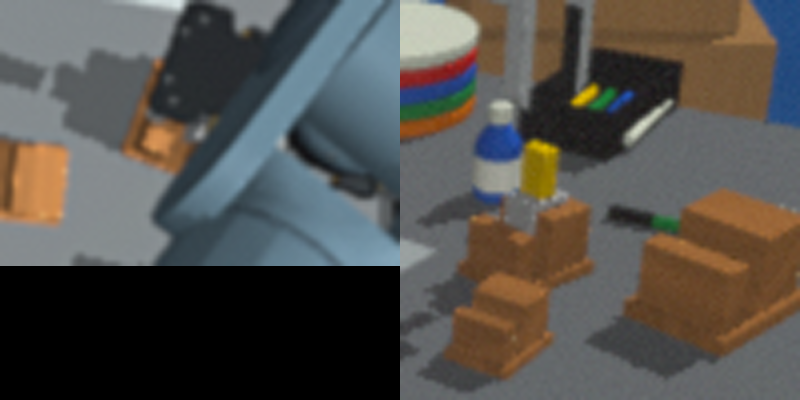

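The side view shows the two fingertips above and straddling the yellow knob at (541,165). I'll descend and close.

Call:
servo_tool(commands="0 -0.03 1.8 0 0 0 5; 0 -0.03 1.9 0 0 0 5; 0 -0.03 1.9 0 0 0 5; 0 0 1.8 0 0 0 5; 0 0 0 0 0 0 5; 0 0 0 0 0 0 1.2; 0 0 0 0 0 0 1.2; 0 0 0 0 0 0 1.2")

```text
time_s: 2.5
eef_pos: [532.9, -314.2, 77.9]
tcp_rot: [0.0, 0.982, -0.191, 0.001]
wrist_force: [-0.3, -0.8, 0.2]
width: 23.4
finger_force: 0.0
```

Call:
servo_tool(commands="0 0 0 0 0 0 1.2; 0 0 0 0 0 0 1.2; 0 0 -0.3 0 0 0 1.2; 0 0 -0.5 0 0 0 1.2")

```text
time_s: 3.0
eef_pos: [531.8, -312.8, 84.1]
tcp_rot: [-0.001, 0.982, -0.191, -0.001]
wrist_force: [-0.3, -0.3, -3.0]
width: 15.6
finger_force: 30.0
```

Call:
servo_tool(commands="0 0 -1.5 0 0 0 1.2; 0 0 -2 0 0 0 1.2; 0 0 -2 0 0 0 1.2; 0 0 -2 0 0 0 1.2; 0 0 0 0 0 0 1.2")

```text
time_s: 3.62
eef_pos: [533.8, -314.9, 163.1]
tcp_rot: [0.001, 0.982, -0.191, 0.002]
wrist_force: [0.5, -1.0, -2.3]
width: 15.9
finger_force: 30.0
```

```bash
python3 plan.py 592.1 61.2 160 9.3 14
```

```text
pos [ 533.8 -314.9  163.1] yaw -22.07 q [ 0.0013  0.9815 -0.1914  0.0023] F [ 0.5 -1.  -2.3] w 15.9 t 3.625
[-0.623 -2.646  0.022 -0.039]
[-0.52  -2.669  0.022 -0.039]
[-0.415 -2.687  0.022 -0.039]
[-0.309 -2.701  0.022 -0.039]
[-0.204 -2.711  0.022 -0.039]
[-0.097 -2.717  0.022 -0.039]
[ 0.009 -2.719  0.022 -0.039]
[ 0.115 -2.716  0.022 -0.039]
[ 0.221 -2.71   0.022 -0.039]
[ 0.327 -2.699  0.022 -0.039]
[ 0.432 -2.684  0.022 -0.039]
[ 0.537 -2.665  0.022 -0.039]
[ 0.641 -2.642  0.022 -0.039]
[ 0.744 -2.615  0.022 -0.039]
```

Call:
servo_tool(commands="-0.62 -2.65 0.02 0 0 -0.039 1.2; -0.52 -2.67 0.02 0 0 -0.039 1.2; -0.42 -2.69 0.02 0 0 -0.039 1.2; -0.31 -2.7 0.02 0 0 -0.039 1.2; -0.2 -2.71 0.02 0 0 -0.039 1.2; -0.1 -2.72 0.02 0 0 -0.039 1.2; 0.01 -2.72 0.02 0 0 -0.039 1.2")

```text
time_s: 4.5
eef_pos: [561.2, -124.6, 157.8]
tcp_rot: [-0.0, 0.998, -0.055, -0.001]
wrist_force: [0.5, -0.2, -3.8]
width: 16.0
finger_force: 30.0
```

Call:
servo_tool(commands="0.12 -2.72 0.02 0 0 -0.039 1.2; 0.22 -2.71 0.02 0 0 -0.039 1.2; 0.33 -2.7 0.02 0 0 -0.039 1.2; 0.43 -2.68 0.02 0 0 -0.039 1.2; 0.54 -2.67 0.02 0 0 -0.039 1.2; 0.64 -2.64 0.02 0 0 -0.039 1.2; 0.74 -2.62 0.02 0 0 -0.039 1.2; 0 0 0 0 0 0 1.2")

```text
time_s: 5.5
eef_pos: [590.5, 63.8, 156.3]
tcp_rot: [-0.0, 0.997, 0.081, -0.001]
wrist_force: [0.2, -0.1, -2.2]
width: 15.8
finger_force: 30.0
```

```bash
python3 plan.py 592.1 61.2 100 9.3 4
python3 - <<'E'
from h import *
f=grab("side"); save("pics/s1.png",f["img"][170:280,190:290],5)
E
```

```text
pos [590.5  63.8 156.3] yaw 9.34 q [-2.000e-04  9.967e-01  8.150e-02 -8.000e-04] F [ 0.2 -0.1 -2.2] w 15.8 t 5.5
[0.028 0.071 1.408 0.   ]
[0.028 0.071 1.408 0.   ]
[0.028 0.071 1.408 0.   ]
[0.028 0.071 1.408 0.   ]
```

View pics/s1.png

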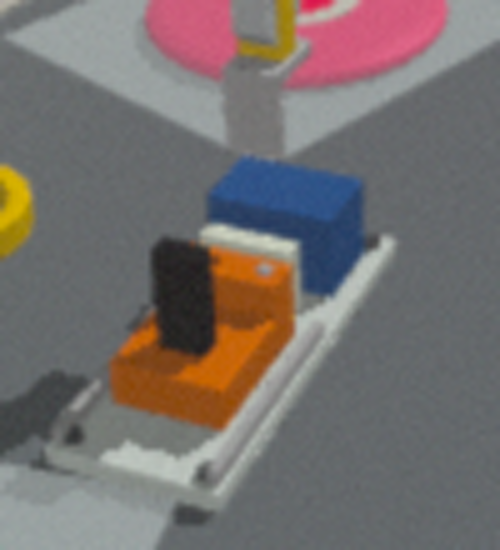

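The side crop shows the gauge hanging upright above the jig, with its blade at (255,110) facing the guide. The gap lies between the blue jaw and the white shoe. I'll check the blade plane by depth.

```bash
cat > blade.py <<'E'
from h import *
o=np.array([590.3,72.1]); a=np.radians(9.3); ex=np.array([np.cos(a),np.sin(a)]); ey=np.array([-np.sin(a),np.cos(a)])
def jig(W): return np.stack([(W[...,:2]-o)@ex,(W[...,:2]-o)@ey,W[...,2]],-1)
E
python3 - <<'E'
from blade import *
f=grab("side");P=jig(world(f));im=f["img"];h=cv2.cvtColor(im,cv2.COLOR_RGB2HSV).astype(int)
def st(n,m): q=P[m];print(n,len(q),"med",np.round(np.median(q,0),1),"p5",np.round(np.percentile(q,5,0),1),"p95",np.round(np.percentile(q,95,0),1))
m=np.zeros(P.shape[:2],bool);m[185:198,237:245]=1;st("blade",m)
R=np.zeros_like(m);R[170:280,190:290]=1
b=R&(h[...,0]>100)&(h[...,0]<125)&(h[...,1]>110)
st("jawtop",b&(P[...,2]>55)&(abs(P[...,0])<60)); st("jawgapface+side",b&(P[...,2]<50))
w=R&(h[...,1]<70)&(h[...,2]>150)&(P[...,2]>45)&(P[...,2]<62)&(abs(P[...,0])<40);st("shoe",w)
k=R&(h[...,2]<70)&(P[...,2]>45)&(P[...,2]<96)&(P[...,1]>60);st("lug +y face",k)
E
```

```text
blade 104 med [ -1.7  12.4 126.6] p5 [-11.2  10.7 110.3] p95 [  7.9  14.1 142.8]
jawtop 277 med [ -1.7 -15.9  60.3] p5 [-32.9 -40.3  56.3] p95 [30.   0.2 61.9]
jawgapface+side 148 med [-31.9  -1.9  35.4] p5 [-34.6 -35.3  17.8] p95 [13.3  0.9 49. ]
shoe 75 med [-1.1 25.5 56.1] p5 [-22.7  18.   52.4] p95 [21.3 29.9 58. ]
lug +y face 225 med [-2.4 98.4 73.8] p5 [-12.3  90.6  48.4] p95 [ 10.6 100.2  94.4]
```

Call:
servo_tool(commands="0.02 0.2 0.8 0 0 0 1.2; 0 0 1.5 0 0 0 1.2; 0 0 1 0 0 0 1.2; 0 0 0.5 0 0 0 1.2; 0 0 0.5 0 0 0 1.2; 0 0 0 0 0 0 1.2")

```text
time_s: 6.35
eef_pos: [591.5, 60.5, 114.0]
tcp_rot: [-0.0, 0.997, 0.08, -0.0]
wrist_force: [-0.5, 1.1, -2.0]
width: 15.5
finger_force: 30.0
```

Call:
servo_tool(commands="0 0 0.5 0 0 0 1.2; 0 0 0.5 0 0 0 1.2; 0 0 0.5 0 0 0 1.2; 0 0 0.5 0 0 0 1.2; 0 0 0 0 0 0 1.2")

```text
time_s: 6.98
eef_pos: [591.2, 60.5, 93.6]
tcp_rot: [-0.0, 0.997, 0.08, -0.001]
wrist_force: [-0.4, 0.3, -2.4]
width: 15.7
finger_force: 30.0
```

Call:
servo_tool(commands="0 0 0.5 0 0 0 1.2; 0 0 0.5 0 0 0 1.2; 0 0 0.2 0 0 0 1.2; 0 0 0.1 0 0 0 1.2; 0 0 0 0 0 0 1.2")

```text
time_s: 7.6
eef_pos: [591.7, 60.5, 81.2]
tcp_rot: [-0.0, 0.997, 0.08, 0.0]
wrist_force: [0.4, 0.1, -3.1]
width: 15.9
finger_force: 30.0
```

Call:
servo_tool(commands="0 0 0.1 0 0 0 1.2; 0 0 0.1 0 0 0 1.2; 0 0 0 0 0 0 1.2; 0 0 0 0 0 0 1.2")

```text
time_s: 8.1
eef_pos: [591.7, 60.5, 79.3]
tcp_rot: [0.0, 0.997, 0.08, 0.0]
wrist_force: [0.4, 0.2, -2.5]
width: 15.7
finger_force: 30.0
```

Call:
servo_tool(commands="0 0 0.1 0 0 0 1.2; 0 0 0.05 0 0 0 1.2; 0 0 0 0 0 0 1.2; 0 0 0 0 0 0 1.2")

```text
time_s: 8.6
eef_pos: [591.7, 60.5, 78.0]
tcp_rot: [0.0, 0.997, 0.08, -0.0]
wrist_force: [-1.2, -0.2, -0.1]
width: 15.5
finger_force: 30.0
```

Call:
servo_tool(commands="0 0 0.05 0 0 0 1.2; 0 0 0 0 0 0 1.2; 0 0 0 0 0 0 1.2")

```text
time_s: 8.98
eef_pos: [591.7, 60.5, 78.0]
tcp_rot: [0.0, 0.997, 0.08, -0.0]
wrist_force: [-3.1, 0.3, 5.8]
width: 16.0
finger_force: 30.0
```

Call:
servo_tool(commands="0 0 0 0 0 0 3.5; 0 0 0 0 0 0 3.5; 0 0 -0.5 0 0 0 3.5; 0 0 -2 0 0 0 3.5; 0 0 -2.5 0 0 0 3.5; 0 0 -2 0 0 0 3.5")

```text
time_s: 9.72
eef_pos: [592.5, 60.4, 149.9]
tcp_rot: [0.0, 0.997, 0.08, 0.001]
wrist_force: [-0.7, 0.8, 0.0]
width: 35.4
finger_force: 0.0
```

```bash
python3 - <<'E'
from blade import *
f=grab("side");P=jig(world(f));im=f["img"];h=cv2.cvtColor(im,cv2.COLOR_RGB2HSV).astype(int)
save("pics/s2.png",im[170:280,190:290],5)
R=np.zeros(P.shape[:2],bool);R[170:280,190:290]=1
y=R&(h[...,0]>22)&(h[...,0]<35)&(h[...,1]>120)&(abs(P[...,0])<40)&(P[...,1]<30);q=P[y];print(len(q),np.round(np.percentile(q,[5,50,95],axis=0),1))
k=R&(h[...,2]<70)&(P[...,2]>45)&(P[...,2]<96)&(P[...,1]>60);q=P[k];print(np.round(np.percentile(q,[5,50,95],axis=0),1))
E
python3 plan.py 575.0 162.5 145 9.3 4
```

```text
169 [[-12.4 -14.2  72.7]
 [ -2.5  -4.   93.9]
 [  9.6  -1.9 111.2]]
[[-12.2  90.4  48.3]
 [ -2.4  98.3  74.6]
 [ 10.  100.4  94.5]]
pos [594.1  60.4 152.7] yaw 9.22 q [6.000e-04 9.968e-01 8.040e-02 3.600e-03] F [1.5 0.6 1.5] w 35.0 t 9.775
[-0.063 -2.597  0.194 -0.   ]
[-0.062 -2.597  0.194 -0.   ]
[-0.061 -2.597  0.194 -0.   ]
[-0.061 -2.597  0.194 -0.   ]
```

View pics/s2.png

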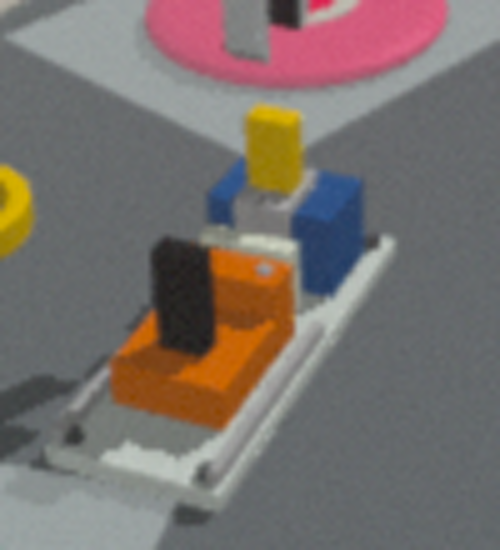

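The gauge is seated: saddle on the blue jaw at (275,200), blade in the gap and clear of the shoe. Next I'll move over the lug and descend.

Call:
servo_tool(commands="-0.07 -2.57 0.2 0 0 0 3.5; -0.07 -2.57 0.2 0 0 0 3.5; -0.06 -2.57 0.2 0 0 0 3.5; -0.06 -2.57 0.2 0 0 0 3.5; 0 0 0 0 0 0 3.5; 0 0 0 0 0 0 3.5")

```text
time_s: 10.52
eef_pos: [572.8, 161.1, 139.5]
tcp_rot: [0.0, 0.997, 0.08, 0.0]
wrist_force: [0.4, -0.4, -0.2]
width: 35.1
finger_force: 0.0
```

```bash
python3 plan.py 574.6 161.7 64 9.3 5;python3 - <<'E'
from blade import *
print(jig(np.array(manip.state()["eef_pos"])))
f=grab("side"); save("pics/s3.png",f["img"][170:280,190:290],5)
E
```

```text
pos [572.8 161.1 139.5] yaw 9.21 q [1.000e-04 9.968e-01 8.030e-02 2.000e-04] F [ 0.4 -0.4 -0.2] w 35.1 t 10.525
[ 0.037 -0.007  1.51  -0.   ]
[ 0.037 -0.007  1.51  -0.   ]
[ 0.037 -0.007  1.51  -0.   ]
[ 0.037 -0.007  1.51  -0.   ]
[ 0.037 -0.007  1.51  -0.   ]
[ -2.85692269  90.62963518 139.47923513]
```

View pics/s3.png

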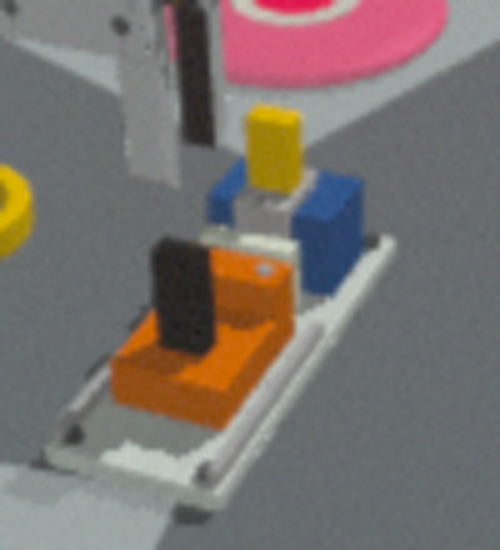

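The side crop shows the fingertips at (155,180) and (200,145), straddling the lug whose top is at (183,243). I'll descend and grip.

Call:
servo_tool(commands="0.04 -0.01 1.5 0 0 0 3.5; 0.04 -0.01 1.5 0 0 0 3.5; 0.04 -0.01 1.5 0 0 0 3.5; 0.04 -0.01 1.5 0 0 0 3.5; 0 0 1.5 0 0 0 3.5; 0 0 0 0 0 0 3.5")

```text
time_s: 11.32
eef_pos: [572.9, 162.1, 62.4]
tcp_rot: [0.0, 0.997, 0.08, -0.002]
wrist_force: [-0.1, -0.0, 0.1]
width: 35.0
finger_force: 0.0
```

Call:
servo_tool(commands="0 0 0 0 0 0 1; 0 0 0 0 0 0 1; 0 0 0 0 0 0 1; 0 0 0 0 0 0 1; 0 0 0 0 0 0 1")

```text
time_s: 11.95
eef_pos: [574.7, 162.2, 65.0]
tcp_rot: [0.0, 0.997, 0.08, 0.001]
wrist_force: [-1.1, -1.0, 4.7]
width: 13.4
finger_force: 30.0
```

```bash
cat > q.py <<'E'
from blade import *
s=manip.state(); F=np.array(s["wrist_force"]); T=np.array(s["wrist_torque"])
print("jig pos",np.round(jig(np.array(s["eef_pos"])),2),"F jig",np.round([F[:2]@ex,F[:2]@ey,F[2]],2),"T",np.round(T,2),"w",s["width"],s["finger_force"],"t",s["time_s"])
E
python3 q.py
```

```text
jig pos [-0.79 91.41 65.02] F jig [-1.25 -0.83  4.72] T [-0.06  0.08 -0.08] w 13.439846974516518 30.00068485736847 t 11.95
```

Call:
servo_tool(commands="0 0.1 0 0 0 0 1; 0 0.1 0 0 0 0 1; 0 0.1 0 0 0 0 1; 0 0.1 0 0 0 0 1")

```text
time_s: 12.45
eef_pos: [575.0, 160.8, 65.1]
tcp_rot: [-0.002, 0.997, 0.08, 0.001]
wrist_force: [-0.5, 10.5, 5.5]
width: 13.5
finger_force: 30.0
```

```bash
python3 q.py
```

```text
jig pos [-0.8  90.02 65.08] F jig [ 1.22 10.46  5.46] T [ 1.43  0.2  -0.03] w 13.479592456842344 30.023757219314575 t 12.45
```

Call:
servo_tool(commands="0 0.1 0 0 0 0 1; 0 0.05 0 0 0 0 1; 0 0.05 0 0 0 0 1; 0 0.05 0 0 0 0 1")

```text
time_s: 12.95
eef_pos: [575.3, 158.3, 65.1]
tcp_rot: [-0.002, 0.997, 0.08, 0.001]
wrist_force: [-1.8, 10.6, 5.0]
width: 14.0
finger_force: 30.0
```

```bash
python3 q.py
```

```text
jig pos [-0.84 87.53 65.05] F jig [-0.06 10.71  5.03] T [ 1.37  0.19 -0.04] w 13.964896957975347 30.022941827774048 t 12.95
```

Call:
servo_tool(commands="0 0.05 0 0 0 0 1; 0 0.05 0 0 0 0 1; 0 0.05 0 0 0 0 1; 0 0.05 0 0 0 0 1; 0 0.05 0 0 0 0 1; 0 0.05 0 0 0 0 1")

```text
time_s: 13.7
eef_pos: [575.8, 155.5, 65.1]
tcp_rot: [-0.002, 0.997, 0.08, 0.001]
wrist_force: [-1.8, 10.6, 6.0]
width: 13.6
finger_force: 30.0
```

```bash
python3 q.py
```

```text
jig pos [-0.83 84.68 65.05] F jig [-0.07 10.75  6.02] T [ 1.6   0.2  -0.05] w 13.596786571058274 30.025699138641357 t 13.7
```

Call:
servo_tool(commands="0 0.05 0 0 0 0 1; 0 0.05 0 0 0 0 1; 0 0.05 0 0 0 0 1")

```text
time_s: 14.08
eef_pos: [576.0, 154.3, 65.1]
tcp_rot: [-0.002, 0.997, 0.08, 0.001]
wrist_force: [-0.5, 11.5, 5.4]
width: 14.0
finger_force: 30.0
```

```bash
python3 q.py
```

```text
jig pos [-0.82 83.38 65.06] F jig [ 1.34 11.46  5.38] T [ 1.62  0.23 -0.05] w 14.00962557650984 30.028822124004364 t 14.075
```

Call:
servo_tool(commands="0 0.05 0 0 0 0 1; 0 0.05 0 0 0 0 1")

```text
time_s: 14.32
eef_pos: [576.2, 153.3, 65.1]
tcp_rot: [-0.003, 0.997, 0.08, 0.001]
wrist_force: [-1.3, 11.6, 6.4]
width: 14.1
finger_force: 30.0
```

```bash
python3 q.py
```

```text
jig pos [-0.83 82.43 65.08] F jig [ 0.62 11.64  6.42] T [1.61 0.21 0.02] w 14.054522073840635 30.02898931503296 t 14.325
```

Call:
servo_tool(commands="0 0.05 0 0 0 0 1; 0 0.05 0 0 0 0 1")

```text
time_s: 14.58
eef_pos: [576.3, 152.3, 65.0]
tcp_rot: [-0.003, 0.997, 0.08, 0.001]
wrist_force: [-1.1, 11.9, 5.2]
width: 14.0
finger_force: 30.0
```

```bash
python3 q.py
```

```text
jig pos [-0.84 81.41 65.04] F jig [ 0.84 11.91  5.23] T [1.62 0.26 0.01] w 13.978063300618313 30.02906709909439 t 14.575
```

Call:
servo_tool(commands="0 0.05 0 0 0 0 1; 0 0.03 0 0 0 0 1")

```text
time_s: 14.82
eef_pos: [576.5, 151.5, 65.1]
tcp_rot: [-0.002, 0.997, 0.08, 0.001]
wrist_force: [-1.5, 12.2, 5.7]
width: 13.8
finger_force: 30.0
```

```bash
python3 q.py
```

```text
jig pos [-0.83 80.59 65.07] F jig [ 0.52 12.26  5.67] T [ 1.56  0.24 -0.07] w 13.820783718953221 30.028850734233856 t 14.825
```

Call:
servo_tool(commands="0 0.05 0 0 0 0 1; 0 0.03 0 0 0 0 1")

```text
time_s: 15.08
eef_pos: [576.5, 151.0, 65.0]
tcp_rot: [-0.003, 0.997, 0.08, 0.001]
wrist_force: [-1.9, 12.4, 5.4]
width: 13.8
finger_force: 30.0
```

```bash
python3 q.py
```

```text
jig pos [-0.86 80.07 65.04] F jig [ 0.18 12.57  5.39] T [ 1.74  0.24 -0.  ] w 13.796444062407119 30.033532083034515 t 15.075
```

Call:
servo_tool(commands="0 0.05 0 0 0 0 1; 0 0.03 0 0 0 0 1; 0 0 0 0 0 0 1")

```text
time_s: 15.45
eef_pos: [576.6, 150.6, 65.1]
tcp_rot: [-0.003, 0.997, 0.08, 0.001]
wrist_force: [-1.8, 13.8, 5.7]
width: 13.5
finger_force: 30.0
```

```bash
python3 q.py
```

```text
jig pos [-0.85 79.66 65.06] F jig [ 0.43 13.87  5.66] T [ 1.96  0.25 -0.04] w 13.515158984472743 30.03984421491623 t 15.45
```

Call:
servo_tool(commands="0 0.05 0 0 0 0 1; 0 0.03 0 0 0 0 1; 0 0 0 0 0 0 1")

```text
time_s: 15.82
eef_pos: [576.6, 150.2, 65.0]
tcp_rot: [-0.003, 0.997, 0.08, 0.001]
wrist_force: [-1.8, 15.6, 5.3]
width: 13.9
finger_force: 30.0
```

```bash
python3 q.py
```

```text
jig pos [-0.86 79.26 65.04] F jig [ 0.73 15.72  5.26] T [ 2.18  0.23 -0.03] w 13.900891758652259 30.04763424396515 t 15.825
```

Call:
servo_tool(commands="0 0.03 0 0 0 0 1; 0 0 0 0 0 0 1; 0 0 0 0 0 0 1")

```text
time_s: 16.2
eef_pos: [576.6, 150.1, 65.0]
tcp_rot: [-0.004, 0.997, 0.08, 0.001]
wrist_force: [-0.9, 14.8, 6.2]
width: 13.7
finger_force: 30.1
```

```bash
python3 q.py
```

```text
jig pos [-0.88 79.14 65.05] F jig [ 1.51 14.76  6.24] T [ 2.28  0.25 -0.04] w 13.740827784323653 30.050371885299683 t 16.2
```

Call:
servo_tool(commands="0 -0.1 0 0 0 0 1; 0 -0.1 0 0 0 0 1; 0 -0.05 0 0 0 0 1; 0 0 0 0 0 0 1")

```text
time_s: 16.7
eef_pos: [576.7, 150.1, 65.1]
tcp_rot: [-0.001, 0.997, 0.08, 0.001]
wrist_force: [-1.6, 6.6, 5.2]
width: 14.1
finger_force: 30.0
```

```bash
python3 q.py
```

```text
jig pos [-0.83 79.15 65.05] F jig [-0.51  6.79  5.17] T [ 0.96  0.17 -0.01] w 14.06277999647523 30.01134753227234 t 16.7
```

Call:
servo_tool(commands="0 0 0 0 0 0 3.5; 0 0 0 0 0 0 3.5; 0 0 0 0 0 0 3.5; 0 0 -1 0 0 0 3.5; 0 0 -2 0 0 0 3.5; 0 0 -3 0 0 0 3.5; 0 0 -2 0 0 0 3.5; 0 0 0 0 0 0 3.5")

```text
time_s: 17.7
eef_pos: [578.0, 148.5, 147.1]
tcp_rot: [0.0, 0.997, 0.08, 0.003]
wrist_force: [0.1, -0.5, -0.1]
width: 35.0
finger_force: 0.0
```

```bash
python3 q.py
python3 - <<'E'
from blade import *
f=grab("side");P=jig(world(f));im=f["img"];h=cv2.cvtColor(im,cv2.COLOR_RGB2HSV).astype(int)
save("pics/s4.png",im[170:280,190:290],5)
R=np.zeros(P.shape[:2],bool);R[170:280,190:290]=1
y=R&(h[...,0]>22)&(h[...,0]<35)&(h[...,1]>120)&(abs(P[...,0])<40)&(P[...,1]<30);q=P[y];print("knob",len(q),np.round(np.percentile(q,[5,50,95],axis=0),1))
for lo,hi in((-14,-3),(-3,9)):
  print(np.median(q[(q[:,0]>lo)&(q[:,0]<hi)&(q[:,2]>75)&(q[:,2]<105)],0))
k=R&(h[...,2]<70)&(P[...,2]>45)&(P[...,2]<96)&(P[...,1]>60);q=P[k];print("lug",np.round(np.percentile(q,[5,50,95],axis=0),1))
o_=o+ -1*ex+ -14.5*ey; print("target",o_)
E
```

```text
jig pos [  0.17  77.36 147.09] F jig [ 0.   -0.5  -0.11] T [ 0.03 -0.    0.01] w 34.97940373853939 0.0 t 17.7
knob 174 [[-12.3 -18.7  72.5]
 [ -3.3  -8.4  94.5]
 [  9.6  -5.8 111.1]]
[-10.95513451  -8.67665571  91.4322498 ]
[ 2.43229356 -7.17700236 90.00485083]
lug [[-12.3  78.2  48.2]
 [ -2.8  86.   73.1]
 [ 10.8  87.9  94.9]]
target [591.65639969  57.62898829]
```

View pics/s4.png

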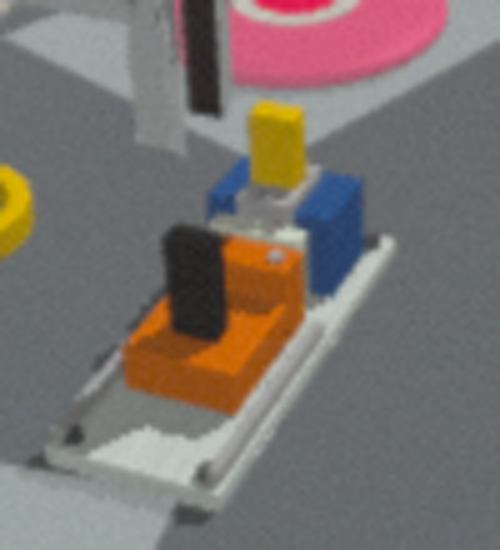

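The guide has moved in and the shoe meets the blade at (270,235). The gauge's knob is at (277,145), still hung on the jaw, and the fingers are clear of the lug. I'll go back to the knob.

```bash
python3 plan.py 592.4 56.1 147 9.3 4
```

```text
pos [576.8 148.4 145.2] yaw 9.21 q [0.000e+00 9.968e-01 8.030e-02 9.000e-04] F [-0.7  1.  -0.6] w 34.9 t 17.75
[ 0.015  2.34  -0.045 -0.   ]
[ 0.014  2.34  -0.045 -0.   ]
[ 0.013  2.34  -0.045 -0.   ]
[ 0.012  2.34  -0.045 -0.   ]
```

Call:
servo_tool(commands="0.01 2.34 0 0 0 0 3.5; 0.01 2.34 0 0 0 0 3.5; 0.01 2.34 0 0 0 0 3.5; 0.01 2.34 0 0 0 0 3.5; 0 0 1.5 0 0 0 3.5; 0 0 1.3 0 0 0 3.5; 0 0 0 0 0 0 3.5; 0 0 0 0 0 0 3.5")

```text
time_s: 18.75
eef_pos: [591.6, 56.7, 116.0]
tcp_rot: [-0.0, 0.997, 0.081, -0.0]
wrist_force: [-0.3, -0.3, 0.6]
width: 35.0
finger_force: 0.0
```

```bash
python3 q.py;python3 plan.py 592.4 56.1 78.5 9.3 4
```

```text
jig pos [ -1.19 -15.39 116.04] F jig [-0.37 -0.23  0.6 ] T [0.05 0.02 0.03] w 34.98225934848493 0.0 t 18.75
pos [591.6  56.7 116. ] yaw 9.27 q [-1.000e-04  9.967e-01  8.080e-02 -2.000e-04] F [-0.3 -0.3  0.6] w 35.0 t 18.75
[ 0.017  0.018  0.938 -0.   ]
[ 0.017  0.018  0.938 -0.   ]
[ 0.017  0.018  0.938 -0.   ]
[ 0.017  0.018  0.938 -0.   ]
```

Call:
servo_tool(commands="0.02 0.02 0.95 0 0 0 3.5; 0.02 0.02 0.95 0 0 0 3.5; 0 0.01 0.95 0 0 0 3.5; 0 0 0.8 0 0 0 3.5; 0 0 0 0 0 0 3.5; 0 0 0 0 0 0 3.5")

```text
time_s: 19.5
eef_pos: [592.5, 55.6, 80.0]
tcp_rot: [0.0, 0.997, 0.08, 0.0]
wrist_force: [-0.3, 0.1, -0.3]
width: 35.1
finger_force: 0.0
```

```bash
python3 q.py
```

```text
jig pos [ -0.51 -16.67  80.  ] F jig [-0.26  0.15 -0.27] T [-0.03 -0.   -0.06] w 35.13440805347602 0.0 t 19.5
```

Call:
servo_tool(commands="0 -0.04 0 0 0 0 3.5; 0 0 0 0 0 0 1.2; 0 0 0 0 0 0 1.2; 0 0 0 0 0 0 1.2; 0 0 0 0 0 0 1.2; 0 0 0 0 0 0 1.2")

```text
time_s: 20.25
eef_pos: [592.2, 56.3, 79.9]
tcp_rot: [-0.0, 0.997, 0.08, 0.0]
wrist_force: [-1.1, 2.4, 0.8]
width: 15.9
finger_force: 30.0
```

```bash
python3 q.py
```

```text
jig pos [ -0.67 -15.9   79.93] F jig [-0.72  2.54  0.76] T [ 0.45  0.13 -0.01] w 15.866413323756829 30.00082165002823 t 20.25
```

Call:
servo_tool(commands="0 -0.03 0 0 0 0 1.2; 0 -0.03 0 0 0 0 1.2; 0 0 -0.1 0 0 0 1.2; 0 0 -0.1 0 0 0 1.2; 0 0 -0.1 0 0 0 1.2; 0 0 -0.1 0 0 0 1.2; 0 0 -0.1 0 0 0 1.2; 0 0 -0.1 0 0 0 1.2")

```text
time_s: 21.25
eef_pos: [591.1, 56.3, 85.3]
tcp_rot: [0.0, 0.997, 0.08, -0.001]
wrist_force: [-0.0, -2.6, -8.4]
width: 15.6
finger_force: 30.0
```

```bash
python3 q.py
```

```text
jig pos [ -1.74 -15.75  85.28] F jig [-0.43 -2.52 -8.44] T [-0.79  0.17 -0.04] w 15.599271970841803 29.99869018793106 t 21.25
```

Call:
servo_tool(commands="0 0.03 -0.1 0 0 0 1.2; 0 0 -0.1 0 0 0 1.2; 0 0 -0.1 0 0 0 1.2; 0 0 -0.1 0 0 0 1.2; 0 0 -0.1 0 0 0 1.2; 0 0 -0.1 0 0 0 1.2; 0 0 -0.1 0 0 0 1.2; 0 0 -0.1 0 0 0 1.2")

```text
time_s: 22.25
eef_pos: [592.3, 56.4, 93.8]
tcp_rot: [-0.0, 0.997, 0.08, 0.0]
wrist_force: [0.3, -0.8, -9.4]
width: 15.9
finger_force: 30.0
```

```bash
python3 q.py
```

```text
jig pos [ -0.6  -15.81  93.85] F jig [ 0.12 -0.87 -9.39] T [-0.44  0.01 -0.09] w 15.874323766879025 29.997402727603912 t 22.25
```

Call:
servo_tool(commands="0 0 -0.1 0 0 0 1.2; 0 0 -0.1 0 0 0 1.2; 0 0 -0.1 0 0 0 1.2; 0 0 -0.1 0 0 0 1.2; 0 0 -0.1 0 0 0 1.2; 0 0 -0.1 0 0 0 1.2; 0 0 -0.1 0 0 0 1.2; 0 0 -0.1 0 0 0 1.2")

```text
time_s: 23.25
eef_pos: [592.0, 56.3, 101.8]
tcp_rot: [-0.0, 0.997, 0.08, -0.0]
wrist_force: [-0.0, -1.6, -11.5]
width: 15.6
finger_force: 30.0
```

```bash
python3 q.py
```

```text
jig pos [ -0.84 -15.82 101.76] F jig [ -0.28  -1.61 -11.53] T [-0.26 -0.03 -0.06] w 15.55192468592767 29.997123777866364 t 23.25
```

Call:
servo_tool(commands="0 0.02 -0.1 0 0 0 1.2; 0 0 -0.1 0 0 0 1.2; 0 0 -0.1 0 0 0 1.2; 0 0 -0.1 0 0 0 1.2")

```text
time_s: 23.75
eef_pos: [592.0, 56.3, 105.7]
tcp_rot: [-0.0, 0.997, 0.08, -0.0]
wrist_force: [-0.2, 1.4, -11.1]
width: 15.6
finger_force: 30.0
```

```bash
python3 q.py; python3 -c "
from h import *
print(manip.state()['tcp_rot'])"
```

```text
jig pos [ -0.91 -15.87 105.66] F jig [  0.02   1.43 -11.08] T [ 0.13  0.03 -0.05] w 15.56296556238511 29.997079968452454 t 23.75
[-2.15309398e-04  9.96769933e-01  8.03094401e-02 -2.17597523e-04]
```

Call:
servo_tool(commands="0 0 -0.1 0 0 0 1.2; 0 0 -0.1 0 0 0 1.2; 0 0 -0.1 0 0 0 1.2; 0 0 -0.1 0 0 0 1.2; 0 0 -0.1 0 0 0 1.2; 0 0 -0.1 0 0 0 1.2; 0 0 -0.1 0 0 0 1.2; 0 0 -0.1 0 0 0 1.2")

```text
time_s: 24.75
eef_pos: [592.1, 56.2, 113.7]
tcp_rot: [-0.0, 0.997, 0.08, -0.0]
wrist_force: [-0.5, 1.8, -10.5]
width: 16.0
finger_force: 30.0
```

Call:
servo_tool(commands="0 0 -0.1 0 0 0 1.2; 0 0 -0.1 0 0 0 1.2; 0 0 -0.1 0 0 0 1.2; 0 0 -0.1 0 0 0 1.2; 0 0 -0.1 0 0 0 1.2; 0 0 -0.1 0 0 0 1.2; 0 0 -0.1 0 0 0 1.2; 0 0 -0.1 0 0 0 1.2")

```text
time_s: 25.75
eef_pos: [592.5, 55.7, 122.2]
tcp_rot: [0.0, 0.997, 0.08, 0.0]
wrist_force: [-0.7, -0.1, -2.0]
width: 16.2
finger_force: 30.0
```

Call:
servo_tool(commands="0 0 -0.2 0 0 0 1.2; 0 0 -0.5 0 0 0 1.2; 0 0 -1 0 0 0 1.2; 0 0 -1.5 0 0 0 1.2; 0 0 -1 0 0 0 1.2; 0 0 0 0 0 0 1.2")

```text
time_s: 26.5
eef_pos: [593.1, 56.0, 165.4]
tcp_rot: [0.0, 0.997, 0.08, 0.001]
wrist_force: [0.2, -0.1, -2.2]
width: 15.9
finger_force: 30.0
```

```bash
python3 q.py
python3 - <<'E'
from blade import *
f=grab("side");P=jig(world(f));im=f["img"];h=cv2.cvtColor(im,cv2.COLOR_RGB2HSV).astype(int)
R=np.zeros(P.shape[:2],bool);R[170:280,190:290]=1
k=R&(h[...,2]<70)&(P[...,2]>45)&(P[...,2]<96)&(P[...,1]>60);q=P[k];print("lug",np.round(np.percentile(q,[5,50,95],axis=0),1))
E
python3 plan.py 531.8 -313.5 160 -22 14
```

```text
jig pos [ 1.4000e-01 -1.6320e+01  1.6545e+02] F jig [ 0.14 -0.12 -2.23] T [ 0.05  0.   -0.02] w 15.857401061969485 29.999444782733917 t 26.5
lug [[-12.4  77.9  48.7]
 [ -2.5  85.9  74.2]
 [ 10.3  88.   94.7]]
pos [592.5  56.1 164.4] yaw 9.21 q [1.000e-04 9.968e-01 8.030e-02 6.000e-04] F [ 0.1  0.2 -2.5] w 16.2 t 26.55
[-0.85   2.536  0.032  0.039]
[-0.751  2.567  0.032  0.039]
[-0.651  2.595  0.032  0.039]
[-0.549  2.618  0.032  0.039]
[-0.447  2.637  0.032  0.039]
[-0.344  2.653  0.032  0.039]
[-0.241  2.664  0.032  0.039]
[-0.137  2.671  0.032  0.039]
[-0.033  2.675  0.032  0.039]
[0.071 2.674 0.032 0.039]
[0.175 2.669 0.032 0.039]
[0.279 2.66  0.032 0.039]
[0.382 2.648 0.032 0.039]
[0.485 2.631 0.032 0.039]
```

Call:
servo_tool(commands="-0.85 2.54 0.03 0 0 0.039 1.2; -0.75 2.57 0.03 0 0 0.039 1.2; -0.65 2.6 0.03 0 0 0.039 1.2; -0.55 2.62 0.03 0 0 0.039 1.2; -0.45 2.64 0.03 0 0 0.039 1.2; -0.34 2.65 0.03 0 0 0.039 1.2; -0.24 2.66 0.03 0 0 0.039 1.2")

```text
time_s: 27.42
eef_pos: [561.2, -129.4, 160.9]
tcp_rot: [-0.0, 0.998, -0.057, -0.001]
wrist_force: [0.3, 0.2, -2.7]
width: 16.1
finger_force: 30.0
```

Call:
servo_tool(commands="-0.14 2.67 0.03 0 0 0.039 1.2; -0.03 2.68 0.03 0 0 0.039 1.2; 0.07 2.67 0.03 0 0 0.039 1.2; 0.18 2.67 0.03 0 0 0.039 1.2; 0.28 2.66 0.03 0 0 0.039 1.2; 0.38 2.65 0.03 0 0 0.039 1.2; 0.49 2.63 0.03 0 0 0.039 1.2; 0 0 0 0 0 0 1.2")

```text
time_s: 28.42
eef_pos: [530.7, -314.7, 158.8]
tcp_rot: [-0.0, 0.981, -0.192, -0.001]
wrist_force: [-0.1, 0.3, -2.0]
width: 15.6
finger_force: 30.0
```

Call:
servo_tool(commands="0 0 0 0 0 0 1.2; 0 0 1 0 0 0 1.2; 0 0 1.5 0 0 0 1.2; 0 0 0.5 0 0 0 1.2; 0 0 0 0 0 0 1.2; 0 0 0 0 0 0 1.2")

```text
time_s: 29.18
eef_pos: [531.6, -313.7, 129.9]
tcp_rot: [0.0, 0.982, -0.191, 0.0]
wrist_force: [-0.1, -1.2, -2.4]
width: 15.9
finger_force: 30.0
```

```bash
python3 plan.py 531.8 -313.8 84 -22 5
python3 - <<'E'
from h import *
f=grab("side");save("pics/s5.png",f["img"][110:210,290:390],5)
W=world(f);h=cv2.cvtColor(f["img"],cv2.COLOR_RGB2HSV).astype(int)
a=np.radians(-22);ex=np.array([np.cos(a),np.sin(a)]);ey=np.array([-np.sin(a),np.cos(a)])
c=np.array([527.2,-323.2])+22*ey; print("stand origin",c, "tcp stand", [(np.array(manip.state()["eef_pos"][:2])-c)@ex,(np.array(manip.state()["eef_pos"][:2])-c)@ey])
E
```

```text
pos [ 531.6 -313.7  129.9] yaw -22.07 q [ 2.000e-04  9.815e-01 -1.914e-01  3.000e-04] F [-0.1 -1.2 -2.4] w 15.9 t 29.175
[ 0.003  0.     0.918 -0.   ]
[ 0.003  0.     0.918 -0.   ]
[ 0.003  0.     0.918 -0.   ]
[ 0.003  0.     0.918 -0.   ]
[ 0.003  0.     0.918 -0.   ]
stand origin [ 535.44134506 -302.8019552 ] tcp stand [np.float64(0.6411683267183346), np.float64(-11.617085316497718)]
```

View pics/s5.png

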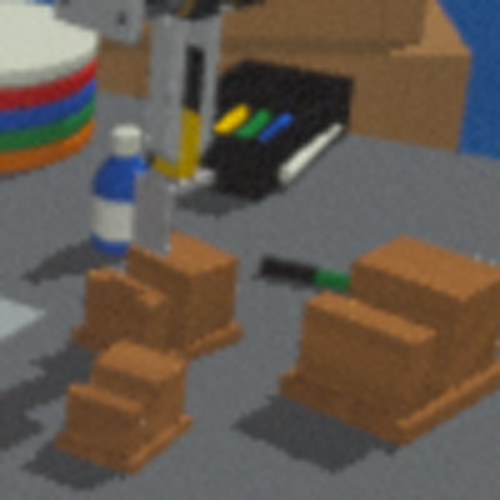

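The gauge hangs directly above the middle stand, blade at (153,215) over the slot. I'll lower it.

Call:
servo_tool(commands="0 0 0.6 0 0 0 1.2; 0 0 0.6 0 0 0 1.2; 0 0 0.7 0 0 0 1.2; 0 0 0.7 0 0 0 1.2; 0 0 0.7 0 0 0 1.2; 0 0 0.7 0 0 0 1.2; 0 0 0.5 0 0 0 1.2; 0 0 0 0 0 0 1.2")

```text
time_s: 30.22
eef_pos: [531.1, -313.3, 84.0]
tcp_rot: [-0.0, 0.982, -0.191, -0.0]
wrist_force: [-0.5, 0.2, -2.7]
width: 15.8
finger_force: 30.0
```

Call:
servo_tool(commands="0 0 0.1 0 0 0 1.2; 0 0 0.1 0 0 0 1.2; 0 0 0.1 0 0 0 1.2; 0 0 0 0 0 0 1.2; 0 0 0 0 0 0 1.2")

```text
time_s: 30.85
eef_pos: [531.4, -313.6, 81.6]
tcp_rot: [0.0, 0.982, -0.191, 0.0]
wrist_force: [-0.1, 1.1, -2.6]
width: 15.3
finger_force: 30.0
```

Call:
servo_tool(commands="0 0 0.1 0 0 0 1.2; 0 0 0.05 0 0 0 1.2; 0 0 0 0 0 0 1.2; 0 0 0 0 0 0 1.2")

```text
time_s: 31.35
eef_pos: [531.4, -313.6, 80.1]
tcp_rot: [-0.0, 0.982, -0.191, 0.0]
wrist_force: [0.3, -0.3, -2.5]
width: 15.5
finger_force: 30.0
```

Call:
servo_tool(commands="0 0 0.05 0 0 0 1.2; 0 0 0 0 0 0 1.2; 0 0 0 0 0 0 1.2")

```text
time_s: 31.72
eef_pos: [531.5, -313.6, 79.9]
tcp_rot: [0.0, 0.982, -0.191, 0.0]
wrist_force: [-1.4, 1.3, 1.2]
width: 15.5
finger_force: 30.0
```

Seated. I'll release, rise and check.

Call:
servo_tool(commands="0 0 0.03 0 0 0 1.2; 0 0 0 0 0 0 3.5; 0 0 0 0 0 0 3.5; 0 0 -0.5 0 0 0 3.5; 0 0 -2 0 0 0 3.5; 0 0 -3 0 0 0 3.5; 0 0 -4 0 0 0 3.5; 0 0 -3 0 0 0 3.5")

```text
time_s: 32.72
eef_pos: [532.1, -314.1, 208.1]
tcp_rot: [0.001, 0.982, -0.191, 0.002]
wrist_force: [0.0, 0.5, -0.1]
width: 35.1
finger_force: 0.0
```

Call:
servo_tool(commands="-3 4 0 0 0 0 3.5; -3 4 0 0 0 0 3.5; -3 4 0 0 0 0 3.5; -3 4 0 0 0 0 3.5; 0 0 0 0 0 0 3.5; 0 0 0 0 0 0 3.5")

```text
time_s: 33.48
eef_pos: [360.6, -416.8, 205.4]
tcp_rot: [0.0, 0.981, -0.191, 0.001]
wrist_force: [0.0, 0.3, -0.3]
width: 35.4
finger_force: 0.0
```

```bash
python3 m.py
python3 - <<'E'
from h import *
f=grab("top");g=grab("side");a=f["img"][150:230,180:420];b=g["img"][110:280,190:390]
o=np.zeros((600,800,3),np.uint8);A=cv2.resize(a,(720,240));B=cv2.resize(b,(420,357));o[:240,:720]=A;o[243:600,:420]=B
save("pics/end.png",o);print(manip.state()["eef_pos"],manip.state()["wrist_force"])
E
```

```text
jaw n 331 cen [593.8  50.4] rectcen [594.   50.5] size [68.9 42.2] ang 8.8 zmed 60.5
lug n 36 cen [576.  148.6] rectcen [575.7 148.7] size [22.2 13. ] ang 10.8 zmed 93.8
orange n 452 cen [579.6 132.3] rectcen [580.8 133.4] size [60.4 78.9] ang 9.1 zmed 40.7
shoe n 79 cen [589.4  82.5] rectcen [589.3  82.7] size [50.9 15. ] ang 5.7 zmed 56.2
knob n 58 cen [ 531.5 -310.2] rectcen [ 531.5 -310.4] size [17.6 26. ] ang 69.9 zmed 108.7
saddle n 85 cen [ 532.2 -307.7] rectcen [ 532.2 -312.5] size [43.8 31.5] ang 68.3 zmed 68.0
standtop n 207 cen [ 523.2 -325.1] rectcen [ 526.8 -322.5] size [48.4 63.2] ang 66.5 zmed 59.8
block n 178 cen [ 524.3 -326.5] rectcen [ 527.1 -323.9] size [44.  60.1] ang 66.6 zmed 60.3
standall n 550 cen [ 533.1 -307.7] rectcen [ 534.4 -304.4] size [87.4 63.1] ang 67.7 zmed 59.8
jigall n 2100 cen [584.  116.7] rectcen [584.1 117.5] size [ 93.5 225.3] ang 9.7 zmed 23.8
[ 361.09561633 -416.14311128  204.59708853] [-0.2581052   0.4479711  -0.17956207]
```

View pics/end.png

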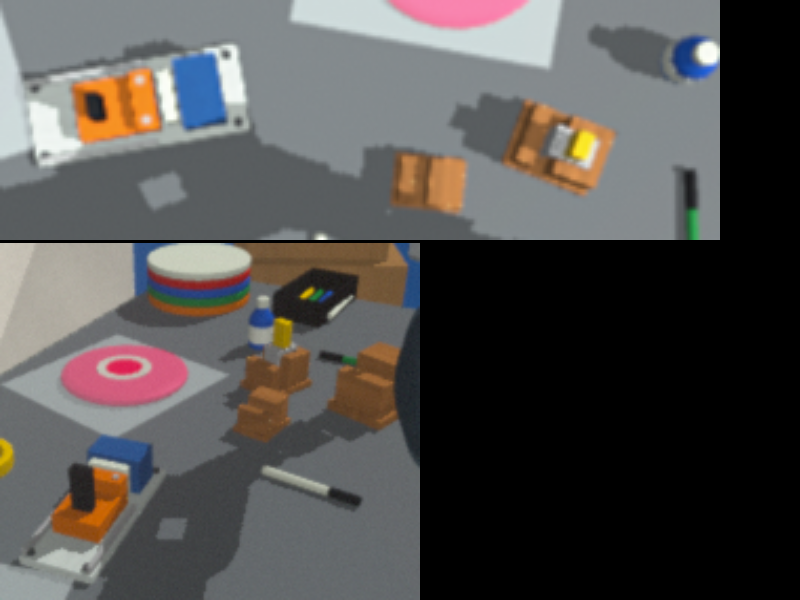

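The guide stays as set, and the gauge hangs on the middle stand with its knob at (582,146). It sits about 4 mm further toward the wall than it was: origin y is about 7 mm, where 1 to 5 is wanted. I'll mend that.

```bash
python3 plan.py 531.5 -313.6 150 -22 4
```

```text
pos [ 361.1 -416.1  204.6] yaw -21.97 q [ 1.000e-04  9.817e-01 -1.905e-01  2.000e-04] F [-0.3  0.4 -0.2] w 35.5 t 33.625
[ 2.992 -3.971  1.365  0.   ]
[ 2.991 -3.972  1.365  0.   ]
[ 2.991 -3.972  1.365  0.   ]
[ 2.99  -3.972  1.365  0.   ]
```

Call:
servo_tool(commands="2.99 -3.97 1.37 0 0 0 3.5; 2.99 -3.97 1.37 0 0 0 3.5; 2.99 -3.97 1.37 0 0 0 3.5; 2.99 -3.97 1.37 0 0 0 3.5; 0 0 0 0 0 0 3.5; 0 0 0 0 0 0 3.5")

```text
time_s: 34.38
eef_pos: [530.8, -314.1, 149.5]
tcp_rot: [0.0, 0.982, -0.191, -0.0]
wrist_force: [0.1, -0.4, 0.9]
width: 34.9
finger_force: 0.0
```

```bash
python3 plan.py 531.5 -313.6 80 -22 5
```

```text
pos [ 530.8 -314.1  149.5] yaw -21.99 q [ 1.000e-04  9.816e-01 -1.908e-01 -1.000e-04] F [ 0.1 -0.4  0.9] w 34.9 t 34.375
[ 0.008 -0.015  1.391  0.   ]
[ 0.008 -0.015  1.391  0.   ]
[ 0.008 -0.015  1.391  0.   ]
[ 0.008 -0.015  1.391  0.   ]
[ 0.008 -0.015  1.391  0.   ]
```

Call:
servo_tool(commands="0.01 -0.01 1.4 0 0 0 3.5; 0.01 -0.01 1.4 0 0 0 3.5; 0.01 -0.01 1.4 0 0 0 3.5; 0 0 1.4 0 0 0 3.5; 0 0 1.3 0 0 0 3.5; 0 0 0 0 0 0 3.5; 0 0 0 0 0 0 1.2; 0 0 0 0 0 0 1.2")

```text
time_s: 35.38
eef_pos: [531.4, -314.7, 81.2]
tcp_rot: [0.0, 0.982, -0.191, 0.001]
wrist_force: [0.4, -0.4, 0.5]
width: 18.2
finger_force: 0.0
```

Call:
servo_tool(commands="0 0 0 0 0 0 1.2; 0 0 0 0 0 0 1.2; 0 0 -0.1 0 0 0 1.2; 0 0 -0.2 0 0 0 1.2; 0 0.2 0 0 0 0 1.2; 0 0.2 0 0 0 0 1.2; 0 0 0 0 0 0 1.2; 0 0 0 0 0 0 1.2")

```text
time_s: 36.38
eef_pos: [529.4, -318.1, 83.4]
tcp_rot: [-0.0, 0.982, -0.191, -0.0]
wrist_force: [0.4, 0.2, -2.7]
width: 15.6
finger_force: 30.0
```

Call:
servo_tool(commands="0 0 0.1 0 0 0 1.2; 0 0 0.1 0 0 0 1.2; 0 0 0 0 0 0 1.2; 0 0 0 0 0 0 1.2")

```text
time_s: 36.88
eef_pos: [529.4, -318.1, 81.4]
tcp_rot: [-0.0, 0.982, -0.191, -0.0]
wrist_force: [-0.7, -0.4, -2.5]
width: 15.8
finger_force: 30.0
```

Call:
servo_tool(commands="0 -0.08 0 0 0 0 1.2; 0 0 0.08 0 0 0 1.2; 0 0 0 0 0 0 1.2; 0 0 0 0 0 0 1.2")

```text
time_s: 37.38
eef_pos: [529.9, -317.3, 81.3]
tcp_rot: [-0.0, 0.982, -0.191, 0.0]
wrist_force: [-2.4, 3.0, 4.0]
width: 15.7
finger_force: 30.0
```

Call:
servo_tool(commands="0 0 0.05 0 0 0 1.2; 0 0 0 0 0 0 1.2; 0 0 0 0 0 0 1.2")

```text
time_s: 37.75
eef_pos: [529.9, -317.3, 81.3]
tcp_rot: [-0.0, 0.982, -0.191, -0.0]
wrist_force: [-3.5, 3.0, 6.8]
width: 15.5
finger_force: 30.0
```

Call:
servo_tool(commands="0 0 0 0 0 0 3.5; 0 0 0 0 0 0 3.5; 0 0 0 0 0 0 3.5; 0 0 -0.6 0 0 0 3.5; 0 0 -2 0 0 0 3.5; 0 0 -3 0 0 0 3.5; 0 0 -4 0 0 0 3.5; 0 0 -3 0 0 0 3.5")

```text
time_s: 38.75
eef_pos: [530.4, -317.9, 210.0]
tcp_rot: [0.001, 0.982, -0.191, 0.002]
wrist_force: [0.9, 1.0, -1.0]
width: 35.0
finger_force: 0.0
```

Call:
servo_tool(commands="-3 4 0 0 0 0 3.5; -3 4 0 0 0 0 3.5; -3 4 0 0 0 0 3.5; -3 4 0 0 0 0 3.5; 0 0 0 0 0 0 3.5; 0 0 0 0 0 0 3.5")

```text
time_s: 39.5
eef_pos: [359.0, -420.6, 207.3]
tcp_rot: [0.0, 0.982, -0.191, 0.001]
wrist_force: [-0.1, -0.7, -0.3]
width: 34.9
finger_force: 0.0
```

```bash
python3 m.py | egrep "knob|block|saddle|lug|zz"
```

```text
lug n 35 cen [576.2 148.8] rectcen [575.6 149.2] size [11.6 20.3] ang 89.6 zmed 92.7
knob n 63 cen [ 529.5 -313.8] rectcen [ 529.7 -314. ] size [18.5 26.9] ang 69.9 zmed 109.2
saddle n 86 cen [ 529.7 -311. ] rectcen [ 529.4 -315.6] size [43.  32.6] ang 65.3 zmed 67.9
block n 165 cen [ 525.2 -325.5] rectcen [ 527.3 -323.6] size [44.4 59.9] ang 67.9 zmed 60.3
```

```bash
python3 -c "
from cell import ticket
print(ticket.hand_in())"
```

```text
the job is handed in; nothing more can be done
None
```

The guide is set with its shoe bearing on the blade at about 5 N (estimated from wrist force and travel), the gauge was drawn straight up with a drag of roughly 6–9 N, and it is back on the middle stand about 2 mm off in x after one re-hang to correct a 4 mm misplacement; the job was handed in at about 39.6 s.

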